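# Load the cross-drilling jig

## Task

Load the steel tube into the drilling jig: lay it in the V-groove at the open end, then slide it along under the drill bush and the clamp, slowly at the last, until you feel its end bear on the end stop; beyond the tube's own drag lean on the stop with about 5 N for a moment and never with 12 N, or its setting is spoilt. Then swing the red-knobbed clamp lever fully down so that the tube is locked against the stop, and leave the other things where they are.

Things in the scene. Friction and masses are not known exactly. Their poses are not given: they have to be found in the camera images.
- jig: Cross-drilling jig, screwed to the bench: aluminium base plate 300 x 80 x 10 mm, a steel V-rail along its middle. Origin: on the bench under the groove's centre line. x: along the groove from the open end to the end stop; z up; y: the side the clamp lever is swung to. From x = -165 to -30 mm nothing stands over the rail. Stop post at x = 95 to 121 mm, black lock knob on top, top z = 83 mm.
- groove (a point): A point on a seated tube's axis at jig x = -115, y = 0, z = 48.1 mm: the tube's centre here lays it in the open groove clear of the bridge. The V is 90 degrees, open upwards; the rail is 21 mm wide, narrower than the tube, so fingers pass down either side of it; rail top at z = 40 mm, top of a seated tube at z = 60.6 mm.
- bush (a point): Top of the drill bush, at jig x = -15, y = 0, z = 82 mm, on a dark steel bridge over the rail (x = -30 to 0, tunnel 32 mm wide, roof at z = 64 mm). Behind it, at x = 12 to 50 mm, stands the clamp yoke (two like arches, top z = 91 mm) with the clamp lever in it.
- stop_post (a point): Middle of the face of the dark stop post that looks along the groove at the tube: jig x = 95, y = 0, z = 48.1 mm. From it the steel end stop (12 mm rod with a 21 mm flat button, the stop_face) stands out towards the tube on the seated tube's axis, by 11 to 30 mm as somebody has set it: button face at jig x = 65 to 84 mm, not measured, found by feel. It is hard; never press it with 12 N or more.
- tube: Bright steel tube, 25 mm diameter, 4 mm wall, 150 mm long, ends flat and alike, 0.22 to 0.43 kg, lying on the bench right of the jig. Origin at its centre; x along it. It drags in the groove with 1 to 4 N. Seated on the stop it still reaches 35 mm or more out of the bridge into the open groove, where its end can be pushed. Come onto the stop at 10 mm/s or slower.
- lever_knob (a point): Centre of the red ball (18 mm) at the end of the clamp lever, a steel rod 9 mm thick. The lever turns about a pin parallel to the groove, at jig x = 31, y = 0, z = 78.3 mm; the ball is 84 mm from the pin. The lever stays where it is left (stiff hinge; 2 to 8 N at the knob moves it).
- clamp_lever (a joint): Angle of the clamp lever (rad): 0 = upright, pi/2 = level, lying to the jig's +y side; end of travel 1.72 (just past level, where it locks). Starts between 0.25 and 0.5 with the clamp open. Pushed down, an eccentric disc on it presses the tube into the groove over about the last 0.5 rad; fully down means past 1.40.
- drill_bit: 6 mm drill bit, 100 mm long, lying on the bench; leave it alone. Origin at its underside's middle.
- square: Try square, 115 x 183 mm, lying on the bench; leave it alone. Origin under the middle of its extent.
- screwdriver: Blue screwdriver, 175 mm long, lying on the bench; leave it alone. Origin under its middle.

How it is judged:
By the outcome, as a careful person would: the job done as asked, in the order asked, and still so for the second after the job is handed in, with the robot touching nothing.
It also fails if it takes over 70 s, if anything falls off the work surface, if the arm or the gripper's body presses on something with over 40 N, if the wrist force passes 120 N, or if a joint passes its speed limit or range.

## Robot

A 6-joint arm with a two-finger parallel gripper is mounted at the origin on the work surface; the furniture and walls round the work are solid. World frame = base frame: x ahead of the robot, y to its left, z up, the work surface at z = 0. Lengths are in mm, angles in rad, forces in N, time in s.
With the tool pointing down it reaches from about 275 to 750 mm from the base axis. Payload 10.2 kg.
Tool frame: the origin (TCP) lies where the fingers leave the gripper's body, on its centre line; the fingertips stand 73 mm ahead of it and the grasp point (between the pads) lies 54 mm ahead of it; z points along the fingers, y is the line along which they close (so a half turn about z gives the same grasp; the last joint's range is limited). The gripper opens to 85 mm and grips with 20 to 120 N. Pads are 22 mm wide; open, the fingers measure 114 mm over their backs; the gripper's body (76 mm by 85 mm) begins 54 mm behind the grasp point. The pads swing forward as they close: fully open they stand 13 mm farther back than shut.
Start: joints at [-1.394, 0.313, 1.498, -0, 1.331, -0.223], TCP at [204.336, -483.61, 303.894] pointing down, gripper open.
Joint ranges: [-2.94, 2.94], [-0.97, 2.17], [0.19, 2.56], [-1.23, 4.37], [0.02, 3.11], [-2.88, 2.88]. Speed limits (rad/s): [2.39, 2.39, 3.01, 3.14, 3.14, 3.14].

## Interface

Orientations are given as a unit quaternion [w, x, y, z].
In Python, from rig import ctrl gives the robot as it stands.
- The arm moves only by the shell command python3 -m creep 'ROWS' [OPENING] [FORCE]. ROWS is JSON, a list that holds one entry, the list of rows, each a list of 6 numbers: the shift along the world's x, y, z in units of 25 mm (1.0 is 25 mm), then the turn, a rotation vector about the world's x, y, z in units of 5 degrees (1.0 is 5 degrees). In form: [[[x, y, z, ax, ay, az], ...]]. A call has 1 to 20 rows; each row is the pose to reach, as a shift and turn from the pose commanded when the call began; what a row does not reach only later rows make up. A row lasts 1/12 s, in which the tool goes at most 41.7 mm and 7.16 degrees, less where a joint would pass 70% of its speed; a pose out of reach is approached as far as the arm can. A call with a gripper value outside its range is refused whole. OPENING is the finger opening in mm, from 0 to 85.4, set as the call begins (- or left out, the last holds). The fingers move at their own pace and stop on an object; FORCE is the grip in N (left out, the last holds). Time passes only in rows, so rows that repeat a pose let the fingers close. It gives the time, the measured TCP pose, the force, the opening and the grip force at its end, in the units of the state.
- ctrl.sense(): the state, without advancing time (a new reading comes with each control period).
- ctrl.capture(name): name is "side" or "top" or "wrist"; returns a dict with "image" (420x560x3 uint8, red, green, blue), "fx", "fy", "cx", "cy" (pixels), "R" (3x3) and "t" (3): a world point X has camera coordinates R X + t. Camera axes: x right, y down, z forward; pixel columns grow to the right and rows downward; lengths in mm; the calibration is good to about 2 mm. A picture is of the moment at which its call begins. There is no depth.
- ctrl.finish_job(): hands the job in; it is judged then, once.
The state is a dict: "time_s": time; "joints": joint angles; "dq": joint speeds; "tau": joint torques, N m; "eef_pos": TCP position; "ee_rot": TCP orientation; "force": force on the tool from outside, world axes, zero at the start; "wrist_torque": the same for the moment, N m; "grip_width": opening from 0.0 (shut) to 1.0 (fully open); "grip_force": force on a finger pad.
Only numpy, scipy, OpenCV 4.12 (cv2) and the standard library are available. Lean on these libraries where they do the work, as an engineer would, in place of code of your own. Each camera call takes 0.05 s, during which the arm holds its last target. There are 200 camera calls.

## Working session

There is one attempt and no reset: what is moved stays moved. The work goes in short steps, Python scripts to look and compute and a shell command to move; the robot and the scene stay as the last step left them, time stands still between calls to the robot, and variables do not carry over. Pictures are saved under pics/ and viewed, at most 10 in all, crops included, and the job is handed in when it is done.

```bash
mkdir -p pics; ls
python3 - <<'E'
from rig import ctrl
import cv2,pickle
d={}
for n in("top","side"):
    c=ctrl.capture(n);d[n]=c;cv2.imwrite(f"pics/{n}0.png",cv2.cvtColor(c["image"],cv2.COLOR_RGB2BGR));print(n,c["fx"],c["cx"],c["cy"],c["R"],c["t"])
pickle.dump(d,open("d0.pkl","wb"))
print(ctrl.sense())
E
```

```text
pics
top 464.04831608494527 281.5181385527603 213.92163329354923 [[-0.01512646 -0.99948331 -0.02836041]
 [-0.9800449   0.02044266 -0.19772226]
 [ 0.19819986  0.02480364 -0.97984774]] [-139.30918558  461.7319257  1276.22923894]
side 508.29847341185894 274.79097717032744 201.8018593338909 [[ 0.96934402 -0.24505829  0.01784937]
 [-0.08490726 -0.40225338 -0.91158268]
 [ 0.23057086  0.88212168 -0.41072913]] [-491.2496882   107.14245506 1346.96546651]
{'time_s': 0.1, 'joints': array([-1.39437830e+00,  3.13391063e-01,  1.49836596e+00, -4.97990014e-06,
        1.33100096e+00, -2.23391933e-01]), 'dq': array([-0.00073561, -0.00066445, -0.00170375, -0.0011853 ,  0.00010986,
        0.00149344]), 'tau': array([ 2.25416334e-03, -4.12899613e+01, -2.60141426e+01, -2.00971858e-04,
        3.03057466e-03, -1.23089447e-05]), 'eef_pos': array([ 204.31765063, -483.44818362,  303.39195427]), 'ee_rot': array([-5.82563156e-04,  9.80085167e-01,  1.98576752e-01,  1.12661233e-05]), 'force': array([ 0.7983088 ,  0.01126861, -0.06751584]), 'wrist_torque': array([ 0.00734174, -0.05027326, -0.00703366]), 'grip_force': 0.0, 'grip_width': 0.9961071088369053}
```

View pics/top0.png

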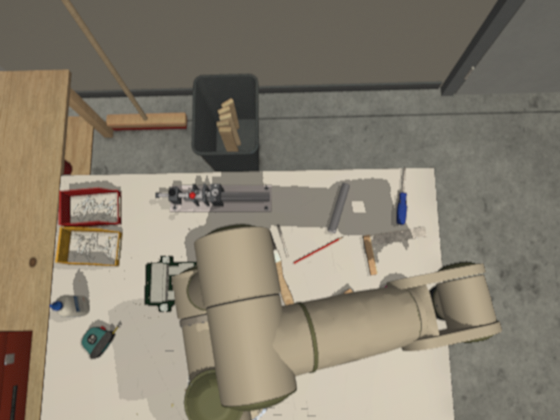

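View pics/side0.png

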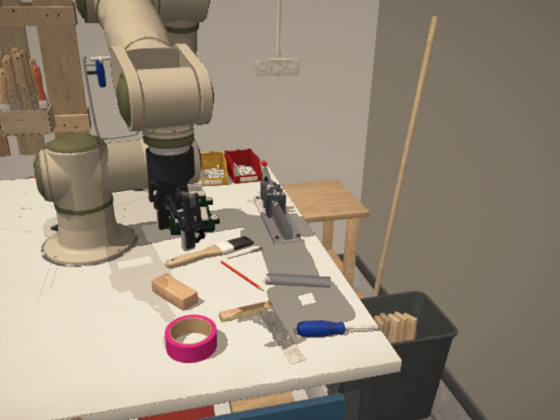

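The top view shows the jig at about (155–270, 195) with its open end to the right, and the tube at (340, 207). In the side view the tube is at (298, 280) and the red knob at (264, 163).

```bash
cat > h.py <<'E'
import numpy as np
def ray(c,u,v,z):
    R=np.array(c["R"]);t=np.array(c["t"]);o=-R.T@t
    d=R.T@np.array([(u-c["cx"])/c["fx"],(v-c["cy"])/c["fy"],1]);return o+d*(z-o[2])/d[2]
def proj(c,X):
    p=np.array(c["R"])@np.array(X)+np.array(c["t"]);return np.array([c["cx"]+c["fx"]*p[0]/p[2],c["cy"]+c["fy"]*p[1]/p[2]])
E
python3 - <<'E'
import pickle,cv2
d=pickle.load(open("d0.pkl","rb"))
a=cv2.cvtColor(d["top"]["image"],cv2.COLOR_RGB2BGR)[165:245,145:365]
b=cv2.cvtColor(d["side"]["image"],cv2.COLOR_RGB2BGR)[150:300,240:340]
a=cv2.resize(a,(792,288),interpolation=cv2.INTER_CUBIC);b=cv2.resize(b,(200,300),interpolation=cv2.INTER_CUBIC)
import numpy as np
o=np.zeros((595,792,3),np.uint8);o[:288]=a;o[290:590,:200]=b
cv2.imwrite("pics/crop0.png",o)
E
```

```text
(no output)
```

View pics/crop0.png

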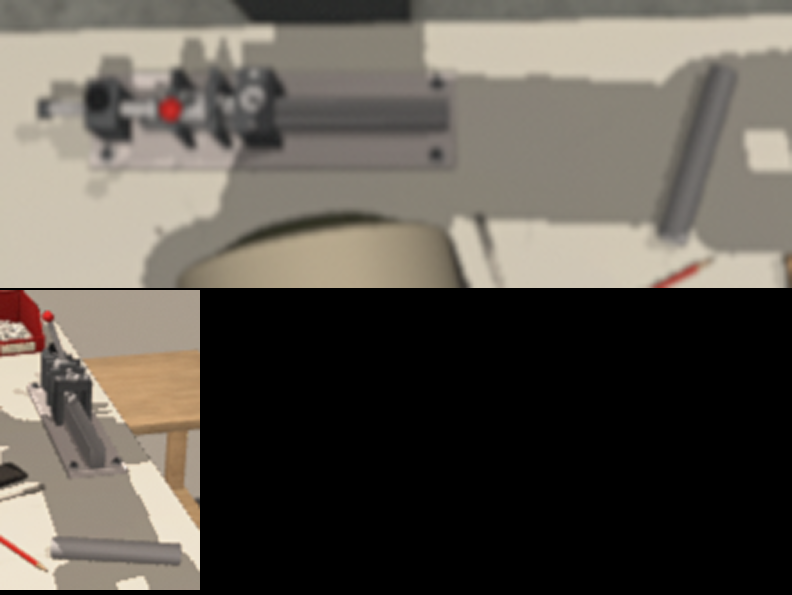

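The crop shows the base plate's right corners at (455, 72) and (455, 167), the rail along row ~112, the red knob at (171, 110), and the tube axis running from (718, 66) to (673, 240).

Run:
```python
import pickle,numpy as np
from h import *
d=pickle.load(open("d0.pkl","rb"));t=d["top"];s=d["side"]
f=lambda u,v,z:ray(t,145+u/3.6,165+v/3.6,z).round(1)
for n,u,v,z in[("BR",455,167,10),("TR",455,72,10),("BL",90,168,10),("railR",447,113,40),("railL",285,110,40),("tT",718,66,12),("tB",673,240,12)]:print(n,f(u,v,z))
g=lambda u,v,z:ray(s,240+u/2,150+(v-290)/2,z).round(1)
for n,u,v,z in[("tL",52,549,14),("tR",181,554,14),("plate near L",72,474,10),("plate near R",126,470,10)]:print(n,g(u,v,z))
# knob triangulation
im=np.array(t["image"]).astype(int);
def red(c,r0,r1,c0,c1):
    i=np.array(c["image"]).astype(int)[r0:r1,c0:c1];m=(i[...,0]>130)&(i[...,1]<70)&(i[...,2]<80);y,x=np.nonzero(m);return x.mean()+c0,y.mean()+r0,m.sum()
a=red(t,180,210,180,205);b=red(s,155,172,255,272);print(a,b)
A=[];B=[]
for c,p in((t,a),(s,b)):
    R=np.array(c["R"]);tt=np.array(c["t"])
    for k,(f0,q) in enumerate(((c["cx"],p[0]),(c["cy"],p[1]))):
        n=(q-f0)/c["fx"];A.append(R[k]-n*R[2]);B.append(n*tt[2]-tt[k])
X=np.linalg.lstsq(np.array(A),np.array(B),rcond=None)[0];print("knob",X,proj(t,X),proj(s,X))
```

```text
BR [ 474.2 -117.2   10. ]
TR [ 554.  -118.1   10. ]
BL [479.7 181.5  10. ]
railR [ 512.2 -112.7   40. ]
railL [517.5  17.4  40. ]
tT [ 553.6 -333.4   12. ]
tB [ 410.4 -291.5   12. ]
tL [ 410.3 -297.8   14. ]
tR [ 552.6 -340.3   14. ]
plate near L [ 479.1 -122.    10. ]
plate near R [ 552.3 -126.7   10. ]
(np.float64(191.80769230769232), np.float64(195.19230769230768), np.int64(26)) (np.float64(258.7402597402597), np.float64(163.07792207792207), np.int64(77))
knob [484.2543943   85.22689729 159.12801102] [191.50791575 197.70432876] [260.98458259 162.57795335]
```

```bash
python3 -m creep '[[[2,1.2,0,0,0,-1.4],[4,2.4,-1,0,0,-2.8],[6,3.6,-2,0,0,-4.2],[8,4.8,-3,0,0,-5.6],[10,6,-3.5,0,0,-7],[11.1,6.7,-4.1,0,0,-7.84],[11.1,6.7,-4.1,0,0,-7.84],[11.1,6.7,-4.1,0,0,-7.84],[11.1,6.7,-4.1,0,0,-7.84],[11.1,6.7,-4.1,0,0,-7.84],[11.1,6.7,-4.1,0,0,-7.84],[11.1,6.7,-4.1,0,0,-7.84]]]' 85 60
python3 - <<'E'
from rig import ctrl
import cv2,pickle,numpy as np
d={}
for n in("top","wrist"):
    c=ctrl.capture(n);d[n]=c
a=[cv2.cvtColor(d[n]["image"],cv2.COLOR_RGB2BGR) for n in d]
pickle.dump(d,open("d1.pkl","wb"))
o=np.zeros((600,800,3),np.uint8);o[:420,:560]=a[1];o[425:595,:600]=cv2.resize(a[0][160:245,130:430],(600,170));cv2.imwrite("pics/w1.png",o)
s=ctrl.sense();print(s["time_s"],s["eef_pos"],s["ee_rot"],s["joints"])
c=d["wrist"];print(c["fx"],c["R"],-np.array(c["R"]).T@c["t"])
E
```

```text
time_s: 1.1
eef_pos: [481.5, -316.4, 201.4]
ee_rot: [0.0, 0.99, -0.142, -0.0]
force: [-1.0, 0.4, 0.2]
grip_width: 0.994
grip_force: 0.0
1.2 [ 481.1750098  -316.93571541  201.84525447] [ 2.42600015e-04  9.89811189e-01 -1.42385759e-01  2.16548543e-04] [-7.85649355e-01  5.18103566e-01  1.47372538e+00 -1.41124316e-04
  1.14912621e+00  1.07094734e+00]
306.3480773648498 [[-0.28186168 -0.95945377  0.00156806]
 [-0.91108523  0.26816396  0.31306835]
 [-0.3007951   0.08681334 -0.9497293 ]] [ 557.4780943  -339.07708414  271.51441813]
```

View pics/w1.png

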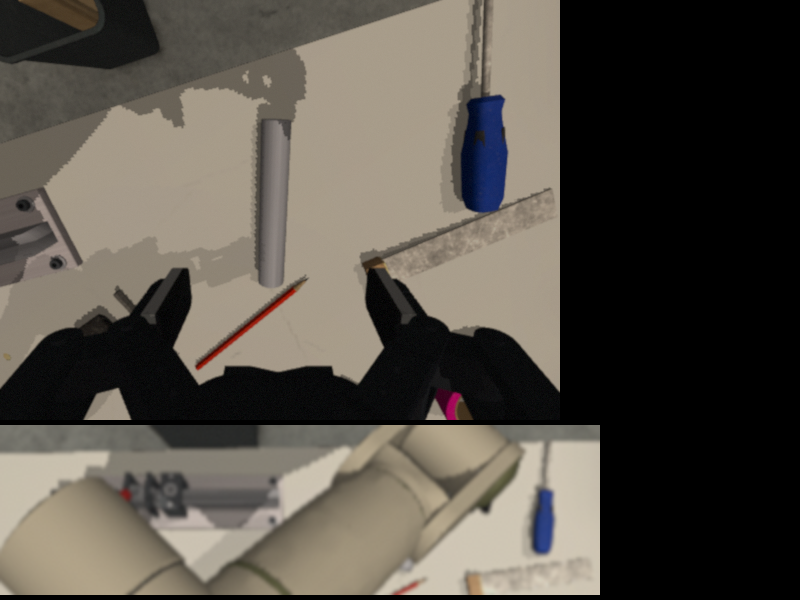

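The wrist view shows the tube from (275, 122) to (271, 282). The square's stock is at (370, 262), close to the right finger, and a pencil lies at (300, 285) near the tube's near end.

Run:
```python
import pickle,numpy as np,cv2
from h import *
d=pickle.load(open("d1.pkl","rb"));c=d["wrist"]
a=ray(c,275.5,121,20);b=ray(c,271,284,12.5);a2=ray(c,275.5,129,12.5)
print(a,b,np.linalg.norm(a[:2]-b[:2]),(a+b)/2,np.degrees(np.arctan2(a[1]-b[1],a[0]-b[0])))
for p in[(362,258),(375,272),(20,195),(61,265),(298,282)]:print(p,ray(c,*p,5).round())
i=np.array(c["image"])[100:300,230:310].astype(int);print(i[60:62,::4].tolist())
```

```text
[ 549.2403702  -335.02726358   20.        ] [ 404.95114513 -287.65298622   12.5       ] 151.86738499595492 [ 477.09575767 -311.3401249    16.25      ] -18.176486746944914
(362, 258) [ 403. -379.    5.]
(375, 272) [ 385. -388.    5.]
(20, 195) [552. -96.   5.]
(61, 265) [479. -96.   5.]
(298, 282) [ 395. -313.    5.]
[[[166, 155, 138], [166, 155, 137], [166, 155, 136], [166, 155, 137], [164, 152, 135], [164, 153, 135], [141, 132, 116], [82, 76, 68], [66, 63, 62], [98, 92, 89], [112, 105, 102], [130, 122, 117], [138, 130, 126], [130, 122, 118], [118, 111, 107], [159, 148, 132], [166, 155, 137], [167, 156, 138], [167, 156, 137], [166, 155, 137]], [[166, 155, 136], [168, 157, 138], [166, 154, 138], [164, 152, 135], [163, 151, 135], [166, 154, 136], [142, 132, 117], [81, 76, 68], [65, 61, 61], [97, 91, 88], [113, 106, 103], [129, 121, 117], [139, 131, 126], [131, 124, 119], [116, 109, 105], [163, 151, 134], [165, 154, 136], [166, 155, 137], [166, 155, 137], [166, 155, 137]]]
```

```bash
python3 -m creep '[[[-0.12,0.14,-0.8,0,0,-0.3],[-0.12,0.14,-1.8,0,0,-0.3],[-0.12,0.14,-2.8,0,0,-0.3],[-0.12,0.14,-3.6,0,0,-0.3],[-0.12,0.14,-4.3,0,0,-0.3],[-0.12,0.14,-4.8,0,0,-0.3],[-0.12,0.14,-4.97,0,0,-0.3],[-0.12,0.14,-4.97,0,0,-0.3],[-0.12,0.14,-4.97,0,0,-0.3]]]' 70 60
python3 -m creep '[[[0,0,0,0,0,0],[0,0,0,0,0,0],[0,0,0,0,0,0],[0,0,0,0,0,0],[0,0,0,0,0,0],[0,0,0,0,0,0],[0,0,0,0,0,0],[0,0,0,0,0,0],[0,0,0,0,0,0]]]' 15 60
```

```text
time_s: 1.95
eef_pos: [479.0, -313.2, 78.0]
ee_rot: [0.0, 0.988, -0.155, 0.001]
force: [-0.4, -0.9, 0.3]
grip_width: 0.816
grip_force: 0.0
time_s: 2.7
eef_pos: [479.1, -312.7, 77.9]
ee_rot: [0.0, 0.988, -0.155, 0.0]
force: [-1.0, 0.5, 5.8]
grip_width: 0.269
grip_force: 58.6
```

```bash
python3 -m creep '[[[0,0,0.5,0,0,0],[0,0,1.5,0,0,0],[0,0,2.5,0,0,0],[0,0,3.5,0,0,0],[0,0,4.5,0,0,0],[0,0,4.9,0,0,0],[0,0,4.9,0,0,0]]]'
python3 -m creep '[[[0.1,0.6,0,0,0,1.3],[0.2,1.2,0,0,0,2.6],[0.3,1.8,0,0,0,3.9],[0.4,2.5,0,0,0,5.2],[0.5,3.1,0,0,0,6.5],[0.6,3.8,0,0,0,7.8],[0.7,4.5,0,0,0,9.1],[0.8,5.1,0,0,0,10.4],[0.9,5.8,0,0,0,11.7],[1,6.5,0,0,0,13],[1.1,7.1,0,0,0,14.3],[1.2,7.8,0,0,0,15.6],[1.2,8.3,0,0,0,16.9],[1.3,8.8,0,0,0,18.2],[1.4,9.1,0,0,0,19.5],[1.4,9.3,0,0,0,20.8],[1.4,9.3,0,0,0,21.4],[1.4,9.3,0,0,0,21.4],[1.4,9.3,0,0,0,21.4],[1.4,9.3,0,0,0,21.4]]]'
python3 - <<'E'
from rig import ctrl
import cv2,pickle,numpy as np
d={}
for n in("side","wrist"):
    c=ctrl.capture(n);d[n]=c
a=[cv2.cvtColor(d[n]["image"],cv2.COLOR_RGB2BGR) for n in d]
pickle.dump(d,open("d2.pkl","wb"))
o=np.zeros((600,800,3),np.uint8);o[:420,:560]=a[1];o[:300,562:800]=cv2.resize(a[0][130:280,200:319],(238,300));cv2.imwrite("pics/w2.png",o)
s=ctrl.sense();print(s["eef_pos"],s["ee_rot"],s["joints"])
E
```

```text
time_s: 3.28
eef_pos: [479.3, -313.0, 202.1]
ee_rot: [0.001, 0.988, -0.155, 0.002]
force: [0.1, -0.1, -2.7]
grip_width: 0.27
grip_force: 59.3
time_s: 4.95
eef_pos: [513.6, -80.2, 198.9]
ee_rot: [-0.001, 0.713, 0.701, -0.0]
force: [0.3, -0.5, -2.7]
grip_width: 0.269
grip_force: 59.4
[513.69483777 -80.24080606 199.23150789] [-3.29629648e-04  7.12493566e-01  7.01678549e-01 -1.51232575e-04] [-3.80541715e-01  4.09677586e-01  1.65251687e+00 -1.45058014e-05
  1.08012342e+00 -3.65239981e-01]
```

View pics/w2.png

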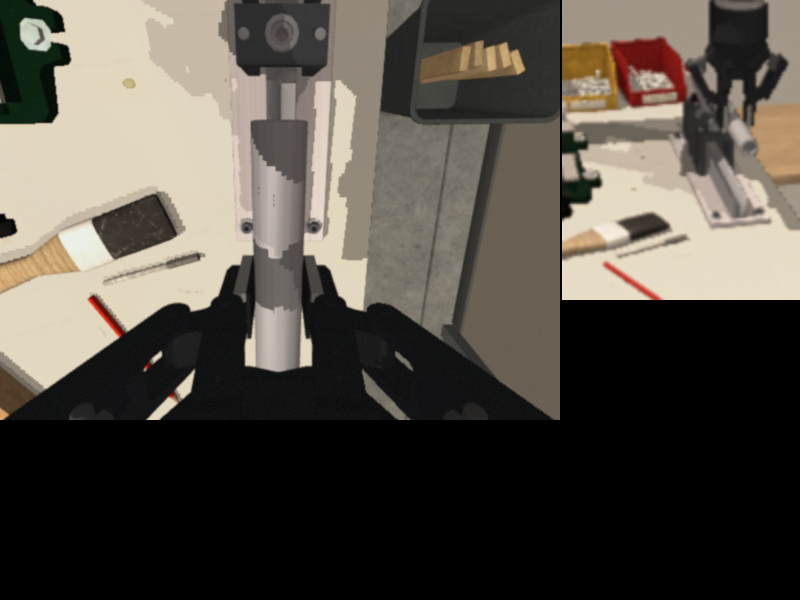

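The wrist view shows the held tube's far end at (279, 121), the bush top at (282, 34), the plate's near corners at about (237, 240) and (323, 240), and the rail behind the tube.

Run:
```python
import pickle,numpy as np
from h import *
c=pickle.load(open("d2.pkl","rb"))["wrist"]
for n,u,v,z in[("bush",282,34,82),("plNL",236,240,10),("plNR",325,240,10),("bridgeNL",236,66,78),("bridgeNR",328,66,78),("railgapL",266,110,40),("railgapR",297,110,40),("plateL",228,80,10),("plateR",337,80,10),("tubeEnd top",279,121,147),("tubeNear",277,300,147),("scrL",247,227,10),("scrR",314,227,10)]:print(n,ray(c,u,v,z).round(1))
```

```text
bush [516.5  38.7  82. ]
plNL [ 473.2 -113.7   10. ]
plNR [ 555. -115.   10.]
bridgeNL [490.2  23.8  78. ]
bridgeNR [542.5  23.   78. ]
railgapL [ 5.052e+02 -3.000e-01  4.000e+01]
railgapR [527.2  -0.7  40. ]
plateL [475.   22.3  10. ]
plateR [560.   20.9  10. ]
tubeEnd top [514.1  -4.  147. ]
tubeNear [512.  -83.9 147. ]
scrL [ 483.9 -101.    10. ]
scrR [ 544.7 -102.    10. ]
```

```bash
python3 -m creep '[[[0.07,0.2,0,0,0,0],[0.07,0.4,-0.6,0,0,0],[0.07,0.4,-1.3,0,0,0],[0.07,0.4,-2,0,0,0],[0.07,0.4,-2.6,0,0,0],[0.07,0.4,-3,0,0,0],[0.07,0.4,-3.15,0,0,0],[0.07,0.4,-3.2,0,0,0],[0.07,0.4,-3.2,0,0,0],[0.07,0.4,-3.2,0,0,0]]]'
python3 -m creep '[[[0,0,-0.04,0,0,0],[0,0,-0.08,0,0,0],[0,0,-0.12,0,0,0],[0,0,-0.12,0,0,0]]]'
python3 -m creep '[[[0,0,-0.04,0,0,0],[0,0,-0.06,0,0,0],[0,0,-0.06,0,0,0]]]'
```

```text
time_s: 5.88
eef_pos: [516.0, -70.2, 120.4]
ee_rot: [0.001, 0.712, 0.702, 0.0]
force: [0.3, 0.4, -2.6]
grip_width: 0.265
grip_force: 59.4
time_s: 6.22
eef_pos: [515.5, -70.1, 116.6]
ee_rot: [-0.0, 0.712, 0.702, -0.0]
force: [-0.6, -0.1, -3.0]
grip_width: 0.265
grip_force: 59.4
time_s: 6.47
eef_pos: [515.5, -70.1, 115.0]
ee_rot: [-0.0, 0.712, 0.702, -0.0]
force: [-0.4, 0.2, -3.2]
grip_width: 0.267
grip_force: 59.4
```

Contact is expected near z = 113.5; I go on in small steps.

```bash
python3 -m creep '[[[0,0,-0.02,0,0,0],[0,0,-0.04,0,0,0],[0,0,-0.04,0,0,0]]]'
python3 -m creep '[[[0,0,-0.02,0,0,0],[0,0,-0.04,0,0,0],[0,0,-0.04,0,0,0]]]'
```

```text
time_s: 6.72
eef_pos: [515.6, -70.1, 114.1]
ee_rot: [-0.0, 0.712, 0.702, -0.0]
force: [0.2, -0.6, -3.4]
grip_width: 0.267
grip_force: 59.4
time_s: 6.97
eef_pos: [515.6, -70.1, 113.8]
ee_rot: [0.0, 0.712, 0.702, -0.0]
force: [-3.0, -0.0, 4.5]
grip_width: 0.266
grip_force: 60.4
```

```bash
python3 -m creep '[[[0,0,-0.01,0,0,0],[0,0,-0.01,0,0,0],[0,0,-0.01,0,0,0],[0,0,-0.01,0,0,0],[0,0,-0.01,0,0,0]]]' 45 60
python3 -m creep '[[[0,0,0.5,0,0,0],[0,0,1.2,0,0,0],[0,0,2,0,0,0],[0,-1,2,0,0,0],[0,-2.2,2,0,0,0],[0,-3.4,2,0,0,0],[0,-4.2,2,0,0,0],[0,-4.4,2,0,0,0],[0,-4.4,2,0,0,0],[0,-4.4,2,0,0,0]]]'
python3 - <<'E'
from rig import ctrl
import cv2,pickle,numpy as np
d={}
for n in("side","wrist"):
    c=ctrl.capture(n);d[n]=c
a=[cv2.cvtColor(d[n]["image"],cv2.COLOR_RGB2BGR) for n in d]
pickle.dump(d,open("d3.pkl","wb"))
o=np.zeros((600,800,3),np.uint8);o[:420,:560]=a[1];o[:300,562:800]=cv2.resize(a[0][130:280,200:319],(238,300));cv2.imwrite("pics/w3.png",o)
E
```

```text
time_s: 7.38
eef_pos: [515.6, -70.1, 112.9]
ee_rot: [0.0, 0.712, 0.702, 0.0]
force: [-0.2, -0.6, 0.2]
grip_width: 0.526
grip_force: 0.0
time_s: 8.22
eef_pos: [515.5, -179.4, 162.7]
ee_rot: [-0.0, 0.712, 0.702, 0.0]
force: [-0.2, 0.7, -0.1]
grip_width: 0.525
grip_force: 0.0
```

View pics/w3.png

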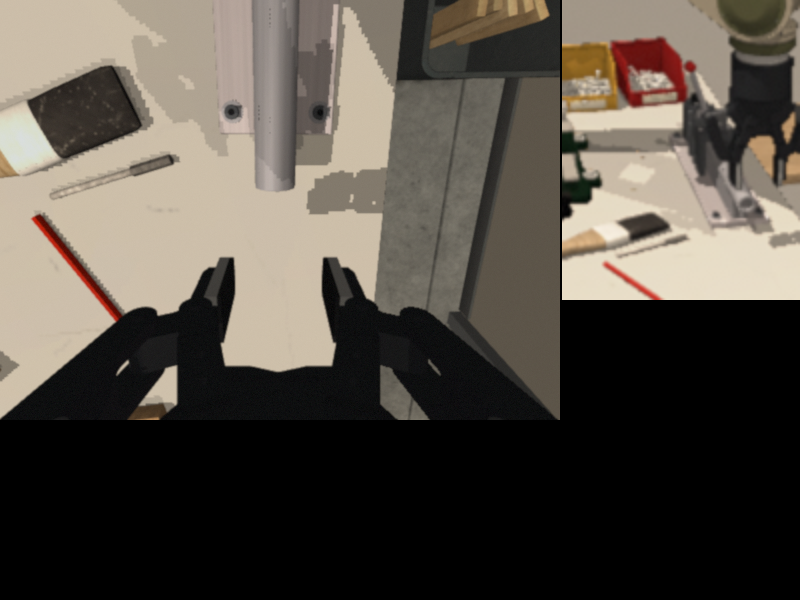

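The tube lies in the groove, central on the plate, with its near end at (274, 190).

```bash
python3 - <<'E'
import pickle,numpy as np
from h import *
c=pickle.load(open("d3.pkl","rb"))["wrist"]
for n,u,v,z in[("end",274.5,190,50),("endL",255,185,50),("endR",295,185,50),("mid",276,40,55),("scrL",232,111,10),("scrR",319,112,10)]:print(n,ray(c,u,v,z).round(1))
E
python3 -m creep '[[[0,0,-0.4,0,0,0],[0,0,-1,0,0,0],[0,0,-1.5,0,0,0],[0,0,-1.8,0,0,0],[0,0,-1.84,0,0,0],[0,0,-1.84,0,0,0],[0,0,-1.84,0,0,0],[0,0,-1.84,0,0,0],[0,0,-1.84,0,0,0]]]' 0 60
```

```text
end [ 512.7 -145.8   50. ]
endL [ 500.9 -142.5   50. ]
endR [ 525.3 -142.8   50. ]
mid [514.9 -64.7  55. ]
scrL [483.7 -99.5  10. ]
scrR [ 543.8 -100.9   10. ]
time_s: 9.07
eef_pos: [515.8, -180.2, 117.5]
ee_rot: [0.001, 0.712, 0.702, 0.0]
force: [-0.3, 0.4, 0.6]
grip_width: 0.0
grip_force: 0.0
```

```bash
python3 -m creep '[[[0,0.2,0,0,0,0],[0,0.4,0,0,0,0],[0,0.6,0,0,0,0],[0,0.7,0,0,0,0],[0,0.76,0,0,0,0],[0.01,0.82,0,0,0,0],[0.01,0.88,0,0,0,0],[0.01,0.94,0,0,0,0],[0.01,1,0,0,0,0],[0.02,1.06,0,0,0,0],[0.02,1.12,0,0,0,0],[0.02,1.18,0,0,0,0],[0.02,1.24,0,0,0,0],[0.02,1.3,0,0,0,0],[0.02,1.36,0,0,0,0],[0.02,1.42,0,0,0,0],[0.02,1.48,0,0,0,0],[0.02,1.54,0,0,0,0],[0.02,1.6,0,0,0,0],[0.02,1.6,0,0,0,0]]]'
python3 -m creep '[[[0,0.1,0,0,0,0],[0,0.2,0,0,0,0],[0,0.3,0,0,0,0],[0,0.4,0,0,0,0],[0.01,0.5,0,0,0,0],[0.01,0.6,0,0,0,0],[0.01,0.7,0,0,0,0],[0.01,0.8,0,0,0,0]]]'
```

```text
time_s: 10.73
eef_pos: [516.1, -139.7, 116.9]
ee_rot: [-0.0, 0.712, 0.702, 0.0]
force: [0.9, 0.4, -0.6]
grip_width: 0.0
grip_force: 0.1
time_s: 11.4
eef_pos: [516.4, -119.9, 116.9]
ee_rot: [0.0, 0.712, 0.702, 0.0]
force: [0.9, -2.3, -0.1]
grip_width: 0.003
grip_force: 1.2
```

```bash
python3 -m creep '[[[0,0.1,0,0,0,0],[0,0.2,0,0,0,0],[0,0.3,0,0,0,0],[0.01,0.4,0,0,0,0],[0.01,0.5,0,0,0,0],[0.01,0.6,0,0,0,0],[0.01,0.7,0,0,0,0],[0.01,0.8,0,0,0,0],[0.01,0.9,0,0,0,0],[0.02,1,0,0,0,0],[0.02,1.1,0,0,0,0],[0.02,1.2,0,0,0,0],[0.02,1.3,0,0,0,0],[0.02,1.4,0,0,0,0],[0.02,1.5,0,0,0,0],[0.03,1.6,0,0,0,0],[0.03,1.7,0,0,0,0],[0.03,1.8,0,0,0,0],[0.03,1.9,0,0,0,0],[0.03,2,0,0,0,0]]]'
python3 - <<'E'
from rig import ctrl
import cv2,pickle,numpy as np
d={}
for n in("side","wrist","top"):
    c=ctrl.capture(n);d[n]=c
a=[cv2.cvtColor(d[n]["image"],cv2.COLOR_RGB2BGR) for n in d]
pickle.dump(d,open("d4.pkl","wb"))
o=np.zeros((600,800,3),np.uint8);o[:420,:560]=a[1];o[:300,562:800]=cv2.resize(a[0][130:280,200:319],(238,300));o[422:598,:640]=cv2.resize(a[2][175:219,140:300],(640,176),interpolation=cv2.INTER_CUBIC);cv2.imwrite("pics/w4.png",o)
E
```

```text
time_s: 13.07
eef_pos: [517.2, -69.9, 117.0]
ee_rot: [0.0, 0.712, 0.702, 0.0]
force: [1.9, -3.7, 2.4]
grip_width: -0.002
grip_force: 1.8
```

View pics/w4.png

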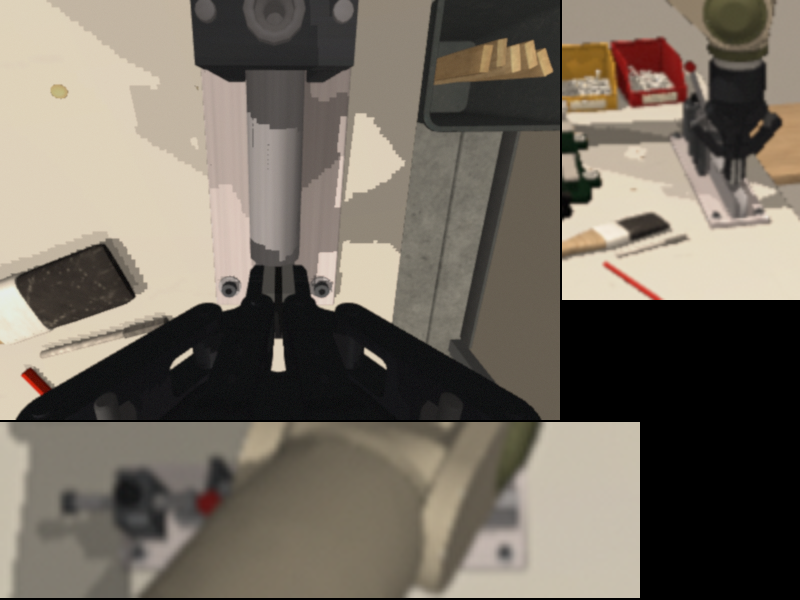

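The wrist view shows the fingers pushing the tube's end at (279, 266), with the tube running under the bridge; the stop is hidden, so the rest goes by feel.

```bash
cat > ok.py <<'E'
import sys
from rig import ctrl
s=ctrl.sense();f=s["force"];print("F",f.round(1),"y",round(s["eef_pos"][1],2));sys.exit(int(f[1]<-6.5))
E
python3 -m creep '[[[0,0.05,0,0,0,0],[0,0.1,0,0,0,0],[0,0.15,0,0,0,0],[0,0.2,0,0,0,0],[0,0.25,0,0,0,0],[0,0.3,0,0,0,0],[0.01,0.35,0,0,0,0],[0.01,0.4,0,0,0,0],[0.01,0.44,0,0,0,0],[0.01,0.48,0,0,0,0],[0.01,0.5,0,0,0,0]]]' && python3 ok.py &&
python3 -m creep '[[[0,0.02,0,0,0,0],[0,0.04,0,0,0,0]]]' >/dev/null && python3 ok.py &&
python3 -m creep '[[[0,0.02,0,0,0,0],[0,0.04,0,0,0,0]]]' >/dev/null && python3 ok.py &&
python3 -m creep '[[[0,0.02,0,0,0,0],[0,0.04,0,0,0,0]]]' >/dev/null && python3 ok.py &&
python3 -m creep '[[[0,0.02,0,0,0,0],[0,0.04,0,0,0,0]]]' >/dev/null && python3 ok.py
```

```text
time_s: 14.13
eef_pos: [517.3, -57.5, 116.9]
ee_rot: [-0.0, 0.712, 0.702, -0.0]
force: [-1.0, -2.9, -0.1]
grip_width: -0.002
grip_force: 1.4
F [-1.  -2.9 -0.1] y -57.49
F [-2.1 -2.7  0.9] y -56.61
F [-1.9 -2.8  0.9] y -55.59
F [-1.2 -2.4  0.4] y -54.57
F [-1.8 -3.8  0.9] y -53.55
```

```bash
python3 -m creep '[[[0,0.016,0,0,0,0],[0,0.032,0,0,0,0]]]' >/dev/null && python3 ok.py &&
python3 -m creep '[[[0,0.016,0,0,0,0],[0,0.032,0,0,0,0]]]' >/dev/null && python3 ok.py &&
python3 -m creep '[[[0,0.016,0,0,0,0],[0,0.032,0,0,0,0]]]' >/dev/null && python3 ok.py &&
python3 -m creep '[[[0,0.016,0,0,0,0]]]' >/dev/null && python3 ok.py &&
python3 -m creep '[[[0,0.016,0,0,0,0]]]' >/dev/null && python3 ok.py &&
python3 -m creep '[[[0,0.016,0,0,0,0]]]' >/dev/null && python3 ok.py &&
python3 -m creep '[[[0,0.016,0,0,0,0]]]' >/dev/null && python3 ok.py &&
python3 -m creep '[[[0,0.016,0,0,0,0]]]' >/dev/null && python3 ok.py &&
python3 -m creep '[[[0,0.016,0,0,0,0]]]' >/dev/null && python3 ok.py &&
python3 -m creep '[[[0,0.016,0,0,0,0]]]' >/dev/null && python3 ok.py &&
python3 -m creep '[[[0,0.016,0,0,0,0]]]' >/dev/null && python3 ok.py &&
python3 -m creep '[[[0,0.016,0,0,0,0]]]' >/dev/null && python3 ok.py &&
python3 -m creep '[[[0,0.016,0,0,0,0]]]' >/dev/null && python3 ok.py &&
python3 -m creep '[[[0,0.016,0,0,0,0]]]' >/dev/null && python3 ok.py &&
python3 -m creep '[[[0,0.016,0,0,0,0]]]' >/dev/null && python3 ok.py &&
python3 -m creep '[[[0,0.016,0,0,0,0]]]' >/dev/null && python3 ok.py &&
python3 -m creep '[[[0,0.016,0,0,0,0]]]' >/dev/null && python3 ok.py &&
python3 -m creep '[[[0,0.016,0,0,0,0]]]' >/dev/null && python3 ok.py &&
python3 -m creep '[[[0,0.016,0,0,0,0]]]' >/dev/null && python3 ok.py &&
python3 -m creep '[[[0,0.016,0,0,0,0]]]' >/dev/null && python3 ok.py
```

```text
F [-1.5 -3.1  0.2] y -52.73
F [-1.6 -2.2  0.4] y -51.94
F [-1.7 -2.  -0.6] y -51.14
F [-0.7 -2.1  0.1] y -50.72
F [-1.5 -1.   0.1] y -50.35
F [-0.3 -2.2  0.4] y -49.94
F [-0.5 -3.   0.1] y -49.55
F [-1.5 -2.1  0.3] y -49.13
F [ 0.3 -2.2 -0.9] y -48.74
F [-0.1 -1.8 -0.6] y -48.34
F [-0.6 -1.9 -0.6] y -47.96
F [-0.6 -2.1 -0. ] y -47.56
F [ 0.1 -1.7  0.1] y -47.13
F [ 0.2 -1.5 -1. ] y -46.74
F [-0.4 -2.7 -1.4] y -46.34
F [-1.4 -1.7 -1. ] y -45.93
F [-0.7 -1.6 -1.2] y -45.54
F [ 0.8 -2.3 -0.1] y -45.14
F [-1.  -1.3 -1. ] y -44.76
F [-0.1 -2.2 -1. ] y -44.36
```

```bash
sed -i 's/-6.5/-5/' ok.py
python3 -m creep '[[[0,0.016,0,0,0,0]]]' >/dev/null && python3 ok.py &&
python3 -m creep '[[[0,0.016,0,0,0,0]]]' >/dev/null && python3 ok.py &&
python3 -m creep '[[[0,0.016,0,0,0,0]]]' >/dev/null && python3 ok.py &&
python3 -m creep '[[[0,0.016,0,0,0,0]]]' >/dev/null && python3 ok.py &&
python3 -m creep '[[[0,0.016,0,0,0,0]]]' >/dev/null && python3 ok.py &&
python3 -m creep '[[[0,0.016,0,0,0,0]]]' >/dev/null && python3 ok.py &&
python3 -m creep '[[[0,0.016,0,0,0,0]]]' >/dev/null && python3 ok.py &&
python3 -m creep '[[[0,0.016,0,0,0,0]]]' >/dev/null && python3 ok.py &&
python3 -m creep '[[[0,0.016,0,0,0,0]]]' >/dev/null && python3 ok.py &&
python3 -m creep '[[[0,0.016,0,0,0,0]]]' >/dev/null && python3 ok.py &&
python3 -m creep '[[[0,0.016,0,0,0,0]]]' >/dev/null && python3 ok.py &&
python3 -m creep '[[[0,0.016,0,0,0,0]]]' >/dev/null && python3 ok.py &&
python3 -m creep '[[[0,0.016,0,0,0,0]]]' >/dev/null && python3 ok.py &&
python3 -m creep '[[[0,0.016,0,0,0,0]]]' >/dev/null && python3 ok.py &&
python3 -m creep '[[[0,0.016,0,0,0,0]]]' >/dev/null && python3 ok.py &&
python3 -m creep '[[[0,0.016,0,0,0,0]]]' >/dev/null && python3 ok.py &&
python3 -m creep '[[[0,0.016,0,0,0,0]]]' >/dev/null && python3 ok.py &&
python3 -m creep '[[[0,0.016,0,0,0,0]]]' >/dev/null && python3 ok.py &&
python3 -m creep '[[[0,0.016,0,0,0,0]]]' >/dev/null && python3 ok.py &&
python3 -m creep '[[[0,0.016,0,0,0,0]]]' >/dev/null && python3 ok.py &&
python3 -m creep '[[[0,0.016,0,0,0,0]]]' >/dev/null && python3 ok.py &&
python3 -m creep '[[[0,0.016,0,0,0,0]]]' >/dev/null && python3 ok.py &&
python3 -m creep '[[[0,0.016,0,0,0,0]]]' >/dev/null && python3 ok.py &&
python3 -m creep '[[[0,0.016,0,0,0,0]]]' >/dev/null && python3 ok.py &&
python3 -m creep '[[[0,0.016,0,0,0,0]]]' >/dev/null && python3 ok.py
```

```text
F [-1.  -2.4 -0.6] y -43.98
F [-0.  -1.5 -0.5] y -43.56
F [-0.  -0.9 -1. ] y -43.16
F [-1.1 -2.3 -1.1] y -42.76
F [-0.1 -1.2 -0.7] y -42.38
F [-0.1 -1.2 -1.8] y -41.97
F [-0.2 -0.3 -2.3] y -41.57
F [-0.4 -1.7 -0.7] y -41.15
F [ 0. -2. -2.] y -40.77
F [ 0.1 -2.2 -0.9] y -40.38
F [ 0.2 -2.1 -1.3] y -39.97
F [-1.1 -4.9 -1.2] y -39.72
F [-1.5 -7.8 -0.4] y -39.64
```

```bash
for i in 1; do python3 -m creep '[[[0,0,0,0,0,0],[0,0,0,0,0,0]]]' >/dev/null; python3 ok.py; done
```

```text
F [ 0.  -4.9 -0.7] y -39.7
```

```bash
python3 -m creep '[[[0,0.006,0,0,0,0],[0,0.006,0,0,0,0]]]' >/dev/null; python3 ok.py;  python3 -m creep '[[[0,0,0,0,0,0]]]' >/dev/null; python3 ok.py; python3 -m creep '[[[0,0,0,0,0,0]]]' >/dev/null; python3 ok.py
```

```text
F [-0.1 -5.7 -1.3] y -39.65
F [ 0.5 -5.9 -2. ] y -39.67
F [-0.2 -6.  -1.1] y -39.66
```

```bash
python3 -m creep '[[[0,0.006,0,0,0,0],[0,0.006,0,0,0,0]]]' >/dev/null; python3 ok.py;  python3 -m creep '[[[0,0,0,0,0,0],[0,0,0,0,0,0]]]' >/dev/null; python3 ok.py; python3 -m creep '[[[0,0,0,0,0,0],[0,0,0,0,0,0]]]' >/dev/null; python3 ok.py
```

```text
F [ 0.1 -7.8 -1.5] y -39.64
F [-1.2 -6.8 -1.6] y -39.64
F [-1.8 -7.   0.1] y -39.62
```

```bash
python3 -m creep '[[[0,-0.05,0,0,0,0],[0,-0.2,0,0,0,0],[0,-0.5,0,0,0,0],[0,-0.6,0.8,0,0,0],[0,-0.6,2,0,0,0],[0,-0.6,3.2,0,0,0],[0,-0.6,4.4,0,0,-1.2],[0,-0.6,5.4,0,0,-2.4],[0,-0.4,6.1,0,0,-3.6],[-0.1,0,6.1,0,0,-4.9],[-0.3,0.5,6.1,0,0,-6.2],[-0.5,1,6.1,0,0,-7.5],[-0.7,1.5,6.1,0,0,-8.8],[-0.9,2,6.1,0,0,-10.1],[-1.1,2.6,6.1,0,0,-11.4],[-1.2,3.1,6.1,0,0,-12.7],[-1.3,3.6,6.1,0,0,-14],[-1.3,4.1,6.1,0,0,-15.3],[-1.3,4.6,6.1,0,0,-16.6],[-1.3,4.9,6.1,0,0,-18]]]' 60 40
python3 -m creep '[[[0,0,0,0,0,0],[0,0,0,0,0,0],[0,0,0,0,0,0]]]'
python3 - <<'E'
from rig import ctrl
import cv2,pickle,numpy as np
d={}
for n in("side","wrist","top"):
    c=ctrl.capture(n);d[n]=c
a=[cv2.cvtColor(d[n]["image"],cv2.COLOR_RGB2BGR) for n in d]
pickle.dump(d,open("d5.pkl","wb"))
o=np.zeros((600,800,3),np.uint8);o[:420,:560]=a[1];o[:300,562:800]=cv2.resize(a[0][130:280,200:319],(238,300));o[422:598,:640]=cv2.resize(a[2][175:219,140:300],(640,176),interpolation=cv2.INTER_CUBIC);cv2.imwrite("pics/w5.png",o)
E
```

```text
time_s: 20.47
eef_pos: [484.8, 84.3, 269.5]
ee_rot: [-0.0, 1.0, -0.009, 0.0]
force: [-0.3, -0.1, -0.0]
grip_width: 0.703
grip_force: 0.0
time_s: 20.72
eef_pos: [484.9, 83.0, 269.4]
ee_rot: [0.0, 1.0, -0.005, -0.0]
force: [-0.5, -0.6, -0.1]
grip_width: 0.698
grip_force: 0.0
```

View pics/w5.png

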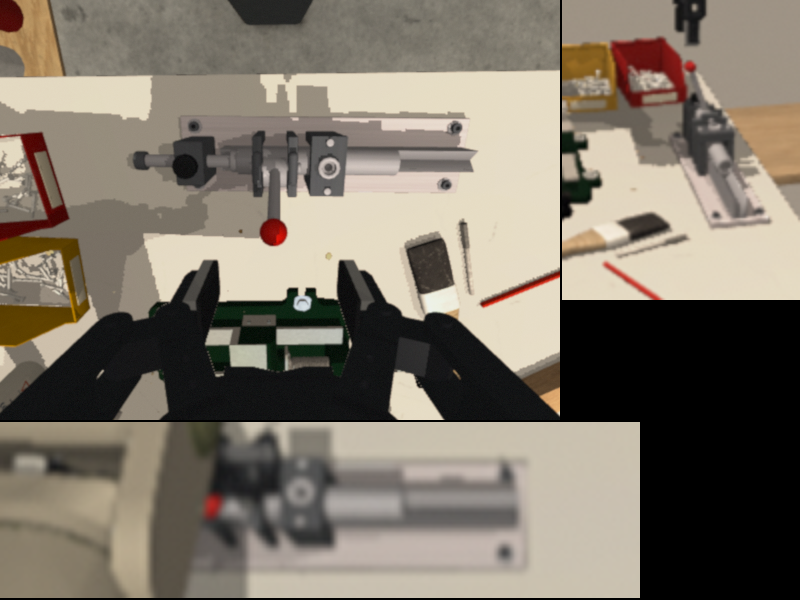

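The wrist view shows the tube in place against the stop button near (240, 160), the red ball at (273, 232) with its rod running up to the yoke at (273, 165), and the fingers straddling below it.

Run:
```python
import pickle,numpy as np
from h import *
d=pickle.load(open("d5.pkl","rb"));A=[];B=[]
for n,(r0,r1,c0,c1) in(("wrist",(210,255,250,300)),("side",(158,170,259,270))):
    c=d[n];i=np.array(c["image"]).astype(int)[r0:r1,c0:c1];m=(i[...,0]>110)&(i[...,1]<70)&(i[...,2]<80);y,x=np.nonzero(m);p=(x.mean()+c0,y.mean()+r0);print(n,p,m.sum())
    if n=="wrist":
        for z in(145,150,155,160):print(z,ray(c,*p,z).round(1))
        print("bush",ray(c,329,168,82).round(1),"post knob",ray(c,185,166,83).round(1),"yoke",ray(c,258,150,91).round(1),ray(c,293,150,91).round(1))
    R=np.array(c["R"]);t=np.array(c["t"])
    for k,(f0,q) in enumerate(((c["cx"],p[0]),(c["cy"],p[1]))):
        s=(q-f0)/c["fx"];A.append(R[k]-s*R[2]);B.append(s*t[2]-t[k])
print(np.linalg.lstsq(np.array(A),np.array(B),rcond=None)[0])
```

```text
wrist (np.float64(275.26781326781327), np.float64(232.97297297297297)) 407
145 [483.6  84.9 145. ]
150 [485.7  84.9 150. ]
155 [487.8  84.8 155. ]
160 [489.9  84.7 160. ]
bush [516.2  39.5  82. ] post knob [519.6 160.7  83. ] yoke [533.2  98.4  91. ] [532.8  70.4  91. ]
side (np.float64(261.78125), np.float64(163.84375)) 32
[487.14638717  85.01183989 154.87148961]
```

```bash
python3 - <<'E'
import pickle
from h import *
c=pickle.load(open("d5.pkl","rb"))["wrist"]
for z in(0,40,80):print(z,[ray(c,u,v,z).round() for u,v in((160,310),(275,300),(303,290),(345,310))])
c=pickle.load(open("d0.pkl","rb"))["top"]
for z in(0,50):print([ray(c,u,v,z).round() for u,v in((146,260),(195,260),(170,308))])
E
python3 -m creep '[[[0.09,0.08,-0.6,0,0,0],[0.09,0.08,-1.4,0,0,0],[0.09,0.08,-2,0,0,0],[0.09,0.08,-2.35,0,0,0],[0.09,0.08,-2.42,0,0,0],[0.09,0.08,-2.42,0,0,0],[0.09,0.08,-2.42,0,0,0]]]' 60 40
python3 -m creep '[[[0,0,0,0,0,0],[0,0,0,0,0,0],[0,0,0,0,0,0],[0,0,0,0,0,0],[0,0,0,0,0,0],[0,0,0,0,0,0],[0,0,0,0,0,0],[0,0,0,0,0,0]]]' 5 40
```

```text
0 [array([317., 239.,   0.]), array([330.,  89.,   0.]), array([344.,  53.,   0.]), array([313.,  -3.,   0.])]
40 [array([346., 221.,  40.]), array([358.,  88.,  40.]), array([370.,  56.,  40.]), array([343.,   7.,  40.])]
80 [array([375., 202.,  80.]), array([385.,  87.,  80.]), array([396.,  60.,  80.]), array([373.,  17.,  80.])]
[array([340., 250.,   0.]), array([337., 107.,   0.]), array([202., 175.,   0.])]
[array([334., 234.,  50.]), array([332.,  96.,  50.]), array([201., 162.,  50.])]
time_s: 21.45
eef_pos: [487.5, 85.5, 209.7]
ee_rot: [0.0, 1.0, -0.007, 0.001]
force: [0.2, 0.2, -1.0]
grip_width: 0.703
grip_force: 0.0
time_s: 22.12
eef_pos: [487.2, 85.9, 209.4]
ee_rot: [-0.0, 1.0, -0.007, 0.0]
force: [-1.0, 3.9, 6.7]
grip_width: 0.177
grip_force: 39.0
```

```bash
python3 -m creep '[[[-0.2,0,-0.08,0,0,0],[-0.4,0,-0.18,0,0,0],[-0.61,0,-0.31,0,0,0],[-0.82,0,-0.46,0,0,0],[-1.02,0.01,-0.62,0,0,0],[-1.2,0.01,-0.79,0,0,0],[-1.37,0.01,-0.98,0,0,0],[-1.52,0.02,-1.18,0,0,0],[-1.52,0.02,-1.18,0,0,0]]]' 
python3 -m creep '[[[-0.14,0,-0.21,0,0,0],[-0.26,0,-0.43,0,0,0],[-0.36,0,-0.66,0,0,0],[-0.45,0,-0.89,0,0,0],[-0.45,0,-0.89,0,0,0]]]'
```

```text
time_s: 22.87
eef_pos: [448.8, 86.5, 179.0]
ee_rot: [-0.0, 1.0, -0.007, 0.0]
force: [1.2, 5.3, -1.6]
grip_width: 0.183
grip_force: 41.0
time_s: 23.28
eef_pos: [437.9, 86.6, 156.7]
ee_rot: [-0.001, 1.0, -0.007, 0.001]
force: [3.7, 6.5, -1.9]
grip_width: 0.181
grip_force: 42.3
```

```bash
python3 -m creep '[[[-0.07,0.02,-0.25,0,0,0],[-0.13,0.03,-0.49,0,0,0],[-0.16,0.03,-0.66,0,0,0],[-0.17,0.03,-0.83,0,0,0],[-0.17,0.03,-1,0,0,0],[-0.17,0.03,-1.16,0,0,0],[-0.17,0.03,-1.16,0,0,0]]]' 
python3 -m creep '[[[0.01,0,-0.13,0,0,0],[0.02,0,-0.26,0,0,0],[0.03,0,-0.36,0,0,0],[0.03,0,-0.4,0,0,0],[0.03,0,-0.4,0,0,0]]]'
```

```text
time_s: 23.87
eef_pos: [433.5, 86.9, 127.4]
ee_rot: [-0.0, 1.0, -0.007, -0.0]
force: [3.0, 4.6, -1.2]
grip_width: 0.183
grip_force: 43.7
time_s: 24.28
eef_pos: [434.5, 86.8, 117.7]
ee_rot: [-0.0, 1.0, -0.007, 0.0]
force: [2.1, 4.3, -0.0]
grip_width: 0.173
grip_force: 44.0
```

Run:
```python
from rig import ctrl
import cv2,pickle,numpy as np
d={}
for n in("side","wrist"):
    c=ctrl.capture(n);d[n]=c
a=[cv2.cvtColor(d[n]["image"],cv2.COLOR_RGB2BGR) for n in d]
o=np.zeros((600,800,3),np.uint8);o[:420,:560]=a[1];o[:300,562:800]=cv2.resize(a[0][130:280,200:319],(238,300));cv2.imwrite("pics/w6.png",o)
print(ctrl.sense()["force"])
```

```text
[ 2.17672366  5.0092877  -0.10971928]
```

View pics/w6.png

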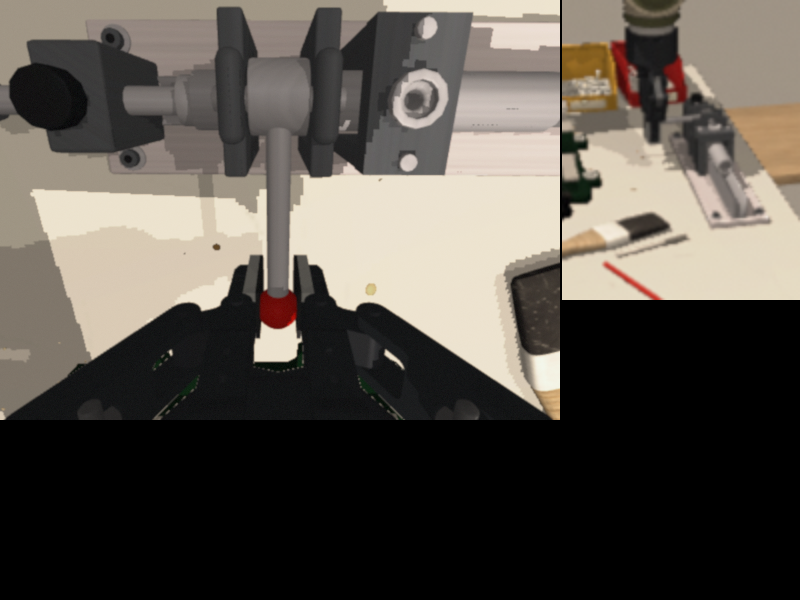

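The lever lies about level in the fingers, the ball at (278, 308), and the tube is still on the stop button at (185, 97). I press a little further to confirm the end of travel.

```bash
python3 -m creep '[[[0,0,-0.06,0,0,0],[0,0,-0.12,0,0,0],[0,0,-0.12,0,0,0]]]' | grep -E "pos|force"
python3 -m creep '[[[0,0,-0.06,0,0,0],[0,0,-0.12,0,0,0],[0,0,-0.12,0,0,0]]]'| grep -E "pos|force"
```

```text
eef_pos: [434.7, 86.9, 114.9]
force: [3.8, 6.0, 1.4]
grip_force: 44.2
eef_pos: [435.2, 86.8, 112.1]
force: [5.7, 5.4, 1.4]
grip_force: 44.3
```

```bash
python3 -m creep '[[[0,0,0,0,0,0],[0,0,0,0,0,0],[0,0,0,0,0,0],[0,0,0,0,0,0],[0,0,0.6,0,0,0],[0,0,1.4,0,0,0],[0,0,2.4,0,0,0],[0,0,3.2,0,0,0],[0,0,4,0,0,0],[0,0,4,0,0,0],[0,0,4,0,0,0]]]' 45 40
python3 - <<'E'
from rig import ctrl
import cv2,pickle,numpy as np
from h import *
d={n:ctrl.capture(n) for n in("side","wrist")}
pickle.dump(d,open("d7.pkl","wb"));A=[];B=[]
for n in d:
    c=d[n];i=np.array(c["image"]).astype(int)
    m=((i[...,0]>110)&(i[...,1]<70)&(i[...,2]<80)).astype(np.uint8)
    k,l,s,q=cv2.connectedComponentsWithStats(m)
    e=[(s[j,4],q[j].round(1)) for j in range(1,k) if s[j,4]>15];print(n,e)
    p=proj(c,[434.2,86,66]);p2=proj(c,[434.5,86,92.6]);print(" expect 1.72:",p,"1.40:",p2)
a=[cv2.cvtColor(d[n]["image"],cv2.COLOR_RGB2BGR) for n in d]
o=np.zeros((600,800,3),np.uint8);o[:420,:560]=a[1];o[:300,562:800]=cv2.resize(a[0][130:280,200:319],(238,300));cv2.imwrite("pics/w7.png",o)
E
```

```text
time_s: 25.8
eef_pos: [434.4, 86.7, 212.5]
ee_rot: [0.0, 1.0, -0.007, 0.001]
force: [0.1, -0.2, 0.0]
grip_width: 0.523
grip_force: 0.0
side [(np.int32(117), array([38.8, 84.1])), (np.int32(74), array([228.9, 158.7])), (np.int32(129), array([256.2, 164.4])), (np.int32(22), array([244.5, 192. ])), (np.int32(55), array([240.2, 274.7])), (np.int32(351), array([201.3, 351.4])), (np.int32(560), array([184. , 414.3]))]
 expect 1.72: [244.12063342 193.48246546] 1.40: [244.15847066 185.11295354]
wrist [(np.int32(312), array([278.7, 224.5])), (np.int32(114), array([545.2, 290.9]))]
 expect 1.72: [279.06672168 220.10710606] 1.40: [279.24721603 233.48902051]
```

View pics/w7.png

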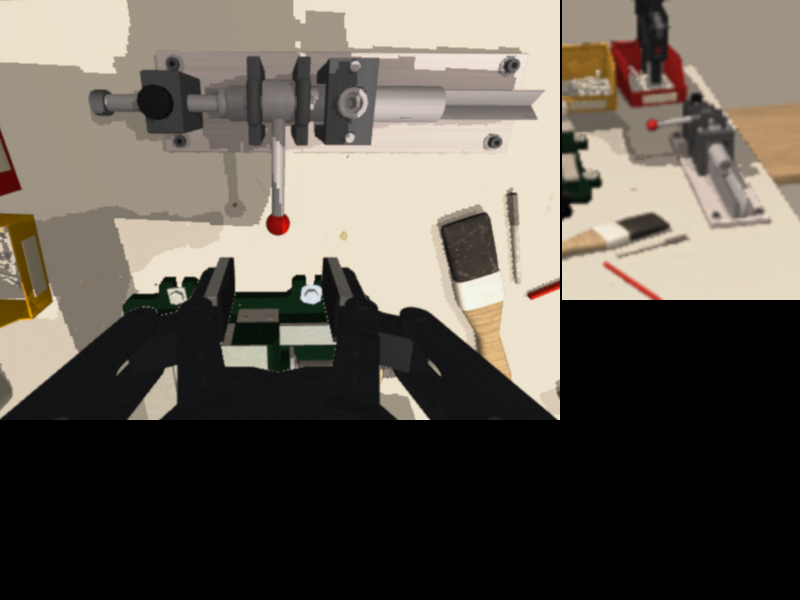

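The ball at wrist (279, 224) and side (244, 192) puts the lever at about 1.6–1.66 rad, past level. A short press with shut fingers takes it to its end.

```bash
cat > okz.py <<'E'
import sys
from rig import ctrl
s=ctrl.sense();f=s["force"];print("F",f.round(1),"z",round(s["eef_pos"][2],2));sys.exit(int(f[2]>13))
E
python3 -m creep '[[[0,0,0,0,0,0],[0,0,-0.4,0,0,0],[0,0,-1,0,0,0],[0,0,-1.5,0,0,0],[0,0,-1.9,0,0,0],[0,0,-2.1,0,0,0],[0,0,-2.15,0,0,0],[0,0,-2.15,0,0,0],[0,0,-2.15,0,0,0]]]' 0 40 >/dev/null && python3 okz.py &&
python3 -m creep '[[[0,0,-0.04,0,0,0],[0,0,-0.08,0,0,0]]]' >/dev/null && python3 okz.py &&
python3 -m creep '[[[0,0,-0.04,0,0,0],[0,0,-0.08,0,0,0]]]' >/dev/null && python3 okz.py &&
python3 -m creep '[[[0,0,-0.04,0,0,0],[0,0,-0.08,0,0,0]]]' >/dev/null && python3 okz.py &&
python3 -m creep '[[[0,0,-0.03,0,0,0]]]' >/dev/null && python3 okz.py &&
python3 -m creep '[[[0,0,-0.03,0,0,0]]]' >/dev/null && python3 okz.py &&
python3 -m creep '[[[0,0,-0.03,0,0,0]]]' >/dev/null && python3 okz.py &&
python3 -m creep '[[[0,0,-0.03,0,0,0]]]' >/dev/null && python3 okz.py &&
python3 -m creep '[[[0,0,-0.03,0,0,0]]]' >/dev/null && python3 okz.py &&
python3 -m creep '[[[0,0,-0.03,0,0,0]]]' >/dev/null && python3 okz.py &&
python3 -m creep '[[[0,0,-0.03,0,0,0]]]' >/dev/null && python3 okz.py &&
python3 -m creep '[[[0,0,-0.03,0,0,0]]]' >/dev/null && python3 okz.py &&
python3 -m creep '[[[0,0,-0.03,0,0,0]]]' >/dev/null && python3 okz.py &&
python3 -m creep '[[[0,0,-0.03,0,0,0]]]' >/dev/null && python3 okz.py
```

```text
F [ 0.1  0.4 -0.8] z 158.69
F [-0.5  0.7 -0.2] z 156.73
F [-0.2  0.3  0.2] z 154.45
F [-0.4  0.7  0.1] z 152.31
F [-0.2 -0.3  4.2] z 151.59
F [-3.1 -0.3 10.9] z 151.16
F [-5.1  0.7 15.9] z 150.8
```

```bash
python3 -m creep '[[[0,0,0.1,0,0,0],[0,0,0.5,0,0,0],[0,0,1.2,0,0,0],[0,0,2.2,0,0,0],[0,0,3.2,0,0,0],[0,0,3.2,0,0,0],[0,0,3.2,0,0,0]]]'
python3 - <<'E'
from rig import ctrl
import cv2,numpy as np
from h import *
for n in("side","wrist"):
    c=ctrl.capture(n);i=np.array(c["image"]).astype(int);m=((i[...,0]>110)&(i[...,1]<70)&(i[...,2]<80)).astype(np.uint8)
    k,l,s,q=cv2.connectedComponentsWithStats(m);p=proj(c,[434.2,86,66])
    print(n,[(s[j,4],q[j].round(1)) for j in range(1,k) if np.hypot(*(q[j]-p))<20],p,proj(c,[434.5,86,92.6]))
print(ctrl.finish_job())
E
```

```text
time_s: 27.98
eef_pos: [434.6, 86.9, 230.8]
ee_rot: [0.0, 1.0, -0.007, 0.001]
force: [-1.1, -0.7, 0.2]
grip_width: 0.001
grip_force: 0.0
side [(np.int32(3), array([245., 175.])), (np.int32(3), array([237., 176.])), (np.int32(1), array([240., 177.])), (np.int32(3), array([250., 176.])), (np.int32(1), array([255., 181.])), (np.int32(2), array([245.5, 182. ])), (np.int32(22), array([244.5, 192. ]))] [244.12063342 193.48246546] [244.15847066 185.11295354]
wrist [(np.int32(264), array([278.8, 216.4])), (np.int32(1), array([268., 212.])), (np.int32(1), array([268., 219.]))] [279.08954151 212.57120661] [279.25386483 224.02348988]
the job is handed in; nothing more can be done
None
```

The job is handed in at about 28 s: the tube is on the end stop, leaned on with about 5 N beyond its roughly 2 N drag, and the clamp lever is down at about 1.65 rad; nothing else was touched, and no verdict came back.

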